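# Hold the clean-out cover on the discharge chute

### The job

Pick up the larger of the two handled covers, the one that fits the clean-out opening in the sloping discharge chute, take it to the opening and tilt it until its gasket lies flush on the flange all round, square with it and centred over it. Finish while holding: keep hold of the cover and keep pressing it firmly home, about as hard as the weight of a one to three kilogram bag, so that I can close the latches. Leave the chute's slope and place as set and do not disturb the smaller cover or the other things on the table.

Things in the scene. Friction and masses are not known exactly. Their poses are not given: they have to be found in the camera images.
- cover_grip (a point): centre of the handle bar of the right (larger) cover. The bow handle runs along the cover's length: a square bar 12 mm wide, 12 mm tall, 94 mm long over its two end posts (74 mm free between them), its underside 29 mm above the plate's top. This point is 42 mm above the gasket's underside. Axes: x along the bar and the cover's length, y across the bar (the way to pinch it), z up out of the plate
- cover_face (a point): centre of the underside of the right cover's gasket, 42 mm below cover_grip along z; same axes
- cover: the right cover: stainless plate 130 x 90 mm, 7 mm thick with the black rubber gasket under it, 0.3 to 0.5 kg, lying on the table gasket down, handle up; origin at cover_face, same axes. It fits either way round (half a turn about z)
- seat (a point): centre of the chute's clean-out opening (100 x 60 mm), in the plane of the rigid flange round it, which is 134 x 94 mm outside and 4 mm proud of the chute's roof. Axes: x up the slope, away from the robot (the 134 mm side), y level across the chute, z square out of the flange. The face looks up and towards the robot, its slope differs each time, 22 to 37 degrees from level. No ledge: only friction and the hand hold the cover
- chute: the closed stainless chute, 150 mm wide, 52 mm deep, 318 mm long, clamped at its slope in a fixed stand at the end of a feed belt; side plates of the stand, up to 262 mm tall, flank its upper half 86 to 92 mm from the middle line. Origin at its pivot, 165 mm up the slope from seat and 4 mm under its plane; axes as seat. The clamp slips under more than about 120 N at the opening
- spare_grip (a point): centre of the handle bar of the smaller cover, a bystander: plate 86 x 62 mm with a handle bar 78 mm long, otherwise made the same; it is too small for this opening
- bowl: white plastic bowl, 170 mm across, 75 mm tall, bystander; origin under its centre
- dredger: upright stainless flour shaker, 68 mm across, 107 mm tall, bystander; origin under its centre
- cutter: stainless round dough cutter, an open ring 72 mm across, 30 mm tall, bystander; origin under its centre
- scraper: bench scraper with a 75 x 110 mm blade and a wooden grip, lying flat, 20 mm tall, bystander; origin under it
- brush: white flat brush, 190 mm long, lying to the right of the chute, bystander; origin under it
- spoon: steel spoon, 200 mm long, lying, bystander; origin under it

How it is judged:
On the way, in this order (a step that is already met when the one before it is completed fails the run):
1. the right cover is lifted clear of the table (height (world z) of cover_face above 0.05 m and contact force between the fingers and cover above 3 N and contact force between cover and chute below 0.5 N), for 0.3 s.
2. the cover lies flush on the flange and is pressed home (x of cover_face in the frame of seat between -0.008 and 0.008 m and y of cover_face in the frame of seat between -0.008 and 0.008 m and z of cover_face in the frame of seat between -0.004 and 0.0025 m and angle between the z axis of cover_face and the z axis of seat, either way round below 0.035 rad and angle between the x axis of cover_face and the x axis of seat, either way round below 0.1 rad and contact force between cover and chute between 6 and 50 N and contact force between the fingers and cover above 12 N), for 0.3 s.
At the end, for the whole second after the job is handed in: The right cover is still held (over 12 N of finger force on it) and at rest, its gasket flush on the flange (within 2.5 mm and 2 degrees), centred over the opening within 8 mm each way and square with it within 5.7 degrees, either way round, pressed on with 6 to 50 N (all of step 2 and linear speed of cover below 0.02 m/s); the arm keeps its last pose, push and grip.
It fails at once if the chute is pushed out of its set place or slope (more than 6 mm at the opening) (distance of seat from where it was at the start of the episode above 0.006 m).
It fails at once if the cover is rammed on the chute with more than 90 N (contact force between cover and chute above 90 N).
It fails at once if the smaller cover or another bystander is disturbed (moved more than 25 mm) (distance of any of spare_grip, bowl, dredger, cutter, scraper, brush, spoon from where it was at the start of the episode above 0.025 m).
It also fails if it takes over 42 s, if anything falls off the work surface, if the arm or the gripper's body presses on something with over 40 N, if the wrist force passes 120 N, or if a joint passes its speed limit or range.

### The arm

A 6-joint arm with a two-finger parallel gripper is mounted at the origin on the work surface. World frame = base frame: x ahead of the robot, y to its left, z up, the work surface at z = 0. Lengths are in m, angles in rad, forces in N, time in s.
With the tool pointing down it reaches from about 0.25 to 0.775 m from the base axis. Payload 4 kg.
Tool frame: the origin (TCP) lies midway between the tips of the shut fingers; the grasp point (between the pads) lies 19 mm behind it (robot.pinch_z is the distance from the TCP to the grasp point, in m); x points along the fingers, y is the direction in which the jaws open and shut, and the axes are right-handed (so a half turn about x gives the same grasp; the last joint's range is limited). The gripper opens to 94 mm and grips with 3 to 60 N. Pads are 16 mm wide; open, the fingers measure 119 mm over their backs; the gripper's body (75 mm by 177 mm) begins 78 mm behind the grasp point.
Start: joints at [-1.364, 0.087, 1.371, -0, 1.684, -0.103], TCP at [0.168, -0.524, 0.206] pointing down, gripper open.
Joint ranges: [-3.1, 3.1], [-0.76, 2.03], [0.27, 2.55], [-1.08, 4.22], [0.17, 2.65], [-2.57, 2.57]. Speed limits (rad/s): [2.79, 2.79, 3.14, 3.14, 3.14, 3.14].

### API

Orientations are given as [roll, pitch, yaw] about the fixed x, y, z axes, in that order (R = Rz(yaw) Ry(pitch) Rx(roll)).
In Python, from bench import robot, imaging gives the robot as it stands. The module is installed in compiled form; this text tells all that it offers.
- The arm moves only by the tool drive_tool, never from a script. Its argument "commands" is a list that holds one entry, the list of rows, each a list of 4 numbers: the shift along the tool's x, y, z as a fraction of full scale, then the turn about the tool's x as a fraction of full scale. A call has 1 to 20 rows; each row shifts and turns the commanded pose from where the row before left it, along the tool's axes as they then stand; what a row does not reach is not made up. Full scale, the value 1, is 0.25 m for a shift and 360 degrees for a turn. A row lasts 1/10 s, in which the tool goes at most 50 mm and 8.59 degrees, less where a joint would pass 70% of its speed; a pose out of reach is approached as far as the arm can. A call with a number of a shift or a turn outside -1 to 1 is refused whole. A call with a gripper value outside its range is refused whole. "grip" is the opening, from 0 (shut) to 1 (fully open), set as the call begins (left out, the last holds). The fingers move at their own pace and stop on an object; the grip force is fixed at half the most. Time passes only in rows, so rows that do not move let the fingers close. It gives the time, the measured TCP pose, the force and the opening at its end, in the units of the state.
- robot.get_obs(): the state, without advancing time (a new reading comes with each control period).
- imaging.snapshot(name): name is "scene" or "side" or "wrist"; returns a dict with "pixels" (420x560x3 uint8, red, green, blue), "z_map" (420x560 float32, m along the optical axis (not along the pixel's ray), 0 where there is no reading), "mtx" (3x3 intrinsics, pixels), "extrinsics" (4x4, takes a point from world to camera coordinates). Camera axes: x right, y up, looking along -z (the intrinsics and any distortion apply to the point x, -y, -z); pixel columns grow to the right and rows downward; lengths in m; the calibration is good to about 2 mm. The wrist camera is an equidistant fisheye: a pixel r from the principal point sees the ray r / f radians off the axis. A picture is of the moment at which its call begins.
- robot.close_job(): hands the job in, once; it reports no verdict.
The state is a dict: "time": time; "joint_positions": joint angles; "qvel": joint speeds; "joint_torque": joint torques, N m; "tool_pos": TCP position; "ee_rot": TCP orientation; "wrist_force": force on the tool from outside, world axes, zero at the start; "wrist_torque": the same for the moment, N m; "width": finger opening in m.
Only numpy, scipy, OpenCV 4.12 (cv2) and the standard library are available. Lean on these libraries where they do the work, as an engineer would, in place of code of your own. Each camera call takes 0.05 s, during which the arm holds its last target.

## Working session

There is one attempt and no reset: what is moved stays moved. The work goes in short steps, Python scripts to look and compute and a tool call to move; the robot and the scene stay as the last step left them, time stands still between calls to the robot, and variables do not carry over. Pictures are saved under pics/ and viewed, and the job is handed in when it is done.

Besides the shell and the picture viewer there is one more tool, called after "Request:" by a JSON object that holds its "api" and its "payload". drive_tool: Moves the arm, as the interface text tells. Shift numbers are shares of 0.25 m and turn numbers shares of 360 degrees, none past 1 either way. Its arguments: {"type":"object","properties":{"commands":{"type":"array","items":{"type":"array","items":{"type":"array","items":{"type":"number","minimum":-1,"maximum":1}}}},"grip":{"type":"number"}},"required":["commands"]}

```bash
mkdir -p pics; ls
python3 - <<'E'
from bench import robot, imaging
import cv2,numpy as np
print(robot.get_obs())
for n in ["scene","side","wrist"]:
    s=imaging.snapshot(n)
    np.savez("pics/%s0.npz"%n,**s)
    cv2.imwrite("pics/%s0.png"%n,s["pixels"][:,:,::-1])
    print(n,s["mtx"],s["extrinsics"],[k for k in s])
E
```

```text
pics
{'time': 0.0, 'joint_positions': array([-1.36408354e+00,  8.79551584e-02,  1.37221356e+00, -2.57730421e-05,
        1.68359451e+00, -1.03125095e-01]), 'qvel': array([ 1.05064720e-03, -1.66482097e-05,  1.22497655e-03,  6.90004344e-04,
        5.67137713e-04,  4.25059933e-04]), 'joint_torque': array([ 1.12603284e-03, -3.40169942e+01, -3.02427757e+01,  7.19636818e-02,
        3.29693744e-02, -1.44963542e-04]), 'tool_pos': array([ 0.16756062, -0.52329175,  0.20432473]), 'ee_rot': array([-1.66212071,  1.5686256 ,  1.78930696]), 'wrist_force': array([-0.31282226,  0.42023466, -0.38219643]), 'wrist_torque': array([-0.02341511, -0.01228388, -0.04608569]), 'width': 0.09389477306887518}
scene [[462.82602973   0.         276.8036279 ]
 [  0.         462.82602973 208.27953673]
 [  0.           0.           1.        ]] [[ 0.24268796  0.97008438 -0.00623273 -0.11896852]
 [-0.80206749  0.20426063  0.56121773  0.36296997]
 [ 0.54570166 -0.13120172  0.82764474 -1.72412464]
 [ 0.          0.          0.          1.        ]] ['pixels', 'z_map', 'mtx', 'extrinsics']
side [[420.1796       0.         284.64957181]
 [  0.         420.1796     212.13634364]
 [  0.           0.           1.        ]] [[ 0.89551691 -0.44465633  0.01817183 -0.51480919]
 [ 0.23829628  0.51360318  0.82427341 -0.25522694]
 [-0.3758515  -0.73382049  0.56590029 -1.13825494]
 [ 0.          0.          0.          1.        ]] ['pixels', 'z_map', 'mtx', 'extrinsics']
wrist [[325.1922621   0.        276.7723018]
 [  0.        325.1922621 209.9040128]
 [  0.          0.          1.       ]] [[ 3.06938792e-01 -9.51728778e-01 -9.54574007e-04 -5.49235933e-01]
 [ 9.24666081e-01  2.98448078e-01 -2.36477025e-01  2.61252545e-02]
 [ 2.25346880e-01  7.17013101e-02  9.71636612e-01 -3.89120101e-01]
 [ 0.00000000e+00  0.00000000e+00  0.00000000e+00  1.00000000e+00]] ['pixels', 'z_map', 'mtx', 'extrinsics']
```

View pics/scene0.png

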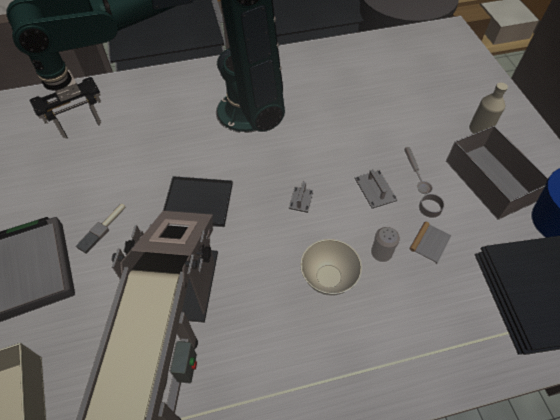

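View pics/side0.png

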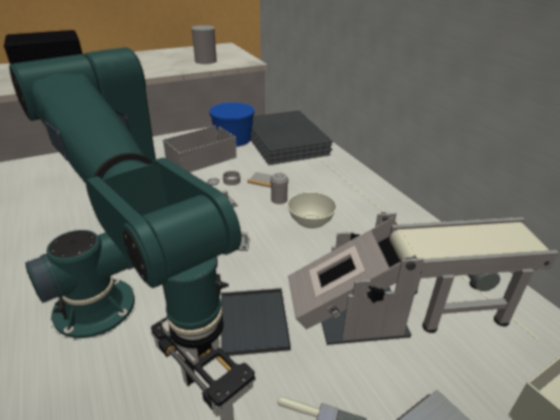

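View pics/wrist0.png

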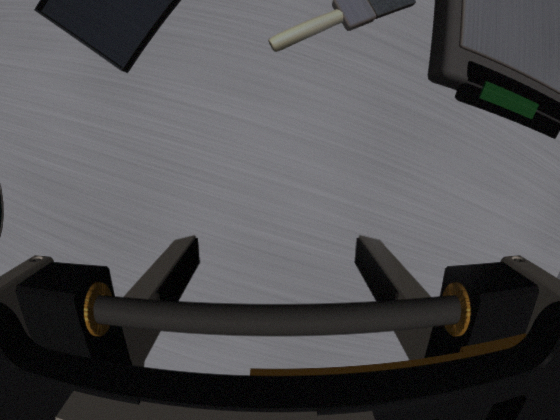

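The larger cover is at about (375,188) in the scene view, the smaller at (301,197) and the chute opening at about (172,233). The tool can only yaw, so the tilt has to come from the bar pivoting between the pads. Next I'll measure from the images.

```bash
cat > h.py <<'E'
import numpy as np,cv2
def load(n): return dict(np.load("pics/%s.npz"%n))
def cloud(s):
    K=s["mtx"];E=s["extrinsics"];z=s["z_map"].astype(float)
    v,u=np.mgrid[:z.shape[0],:z.shape[1]]
    p=np.stack([(u-K[0,2])/K[0,0]*z,-(v-K[1,2])/K[1,1]*z,-z],-1)
    P=(p-E[:3,3])@E[:3,:3]
    P[z==0]=np.nan
    return P
def ray(s,u,v):
    K=s["mtx"];E=s["extrinsics"]
    d=np.array([(u-K[0,2])/K[0,0],-(v-K[1,2])/K[1,1],-1.])@E[:3,:3]
    return -E[:3,3]@E[:3,:3],d
def onplane(s,u,v,n,c):
    o,d=ray(s,u,v); return o+d*(n@(c-o))/(n@d)
def proj(s,X):
    K=s["mtx"];E=s["extrinsics"];p=E[:3,:3]@X+E[:3,3]
    return np.array([K[0,0]*p[0]/-p[2]+K[0,2],K[1,1]*-p[1]/-p[2]+K[1,2]])
E
python3 - <<'E'
from h import *
for n,(u0,u1,v0,v1),k in [("scene0",(340,410,155,220),8),("scene0",(110,230,190,290),6),("side0",(280,420,200,345),5)]:
    s=load(n)
    c=s["pixels"][v0:v1,u0:u1,::-1]
    cv2.imwrite("pics/crop_%s_%d.png"%(n,u0),cv2.resize(c,None,fx=k,fy=k,interpolation=cv2.INTER_CUBIC))
s=load("scene0");P=cloud(s)
print("table z",np.nanmedian(P[100:180,150:220,2]),P[188,375],P[197,301],P[270,330])
print(P[225:245:3,150:215:8].round(3).tolist())
E
```

```text
table z 0.0001744887644412727 [0.45966705 0.33869543 0.00507714] [0.46617344 0.08385027 0.05141534] [0.70688124 0.10558403 0.00466273]
[[[0.507, -0.369, 0.128], [0.523, -0.344, 0.144], [0.53, -0.323, 0.146], [0.437, -0.317, 0.001], [0.447, -0.293, 0.006], [0.541, -0.259, 0.138], [0.542, -0.238, 0.131], [0.544, -0.217, 0.127], [0.475, -0.196, 0.011]], [[0.532, -0.366, 0.152], [0.543, -0.343, 0.159], [0.478, -0.336, 0.055], [0.485, -0.313, 0.056], [0.488, -0.29, 0.051], [0.557, -0.26, 0.148], [0.561, -0.239, 0.146], [0.553, -0.218, 0.125], [0.482, -0.198, 0.005]], [[0.553, -0.364, 0.168], [0.56, -0.342, 0.171], [0.501, -0.334, 0.073], [0.503, -0.313, 0.067], [0.509, -0.29, 0.069], [0.577, -0.26, 0.165], [0.574, -0.24, 0.151], [0.555, -0.22, 0.113], [0.488, -0.2, -0.001]], [[0.566, -0.364, 0.174], [0.574, -0.342, 0.178], [0.518, -0.334, 0.083], [0.518, -0.313, 0.076], [0.523, -0.291, 0.074], [0.586, -0.262, 0.164], [0.589, -0.241, 0.16], [0.565, -0.222, 0.114], [0.502, -0.202, 0.003]], [[0.582, -0.363, 0.184], [0.586, -0.343, 0.182], [0.533, -0.334, 0.092], [0.536, -0.313, 0.087], [0.601, -0.282, 0.18], [0.6, -0.262, 0.172], [0.607, -0.242, 0.174], [0.608, -0.222, 0.168], [0.511, -0.204, 0.001]], [[0.601, -0.361, 0.199], [0.603, -0.342, 0.194], [0.611, -0.321, 0.199], [0.612, -0.302, 0.193], [0.617, -0.282, 0.192], [0.615, -0.263, 0.181], [0.622, -0.243, 0.183], [0.615, -0.223, 0.164], [0.521, -0.205, 0.0]], [[0.614, -0.361, 0.206], [0.617, -0.341, 0.202], [0.621, -0.322, 0.2], [0.626, -0.302, 0.2], [0.631, -0.282, 0.201], [0.631, -0.263, 0.192], [0.625, -0.244, 0.174], [0.62, -0.225, 0.158], [0.531, -0.207, -0.001]]]
```

View pics/crop_scene0_340.png

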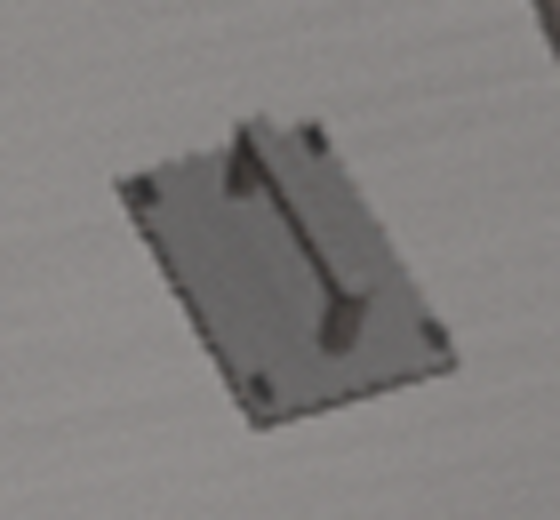

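View pics/crop_scene0_110.png

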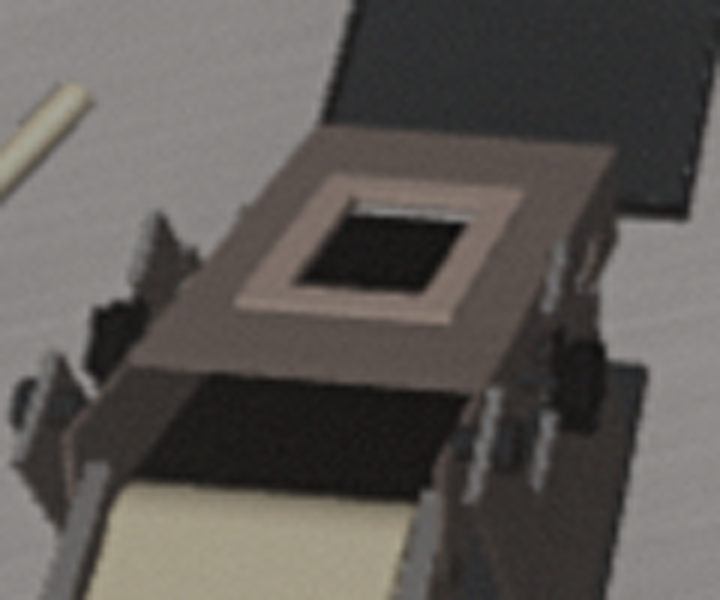

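View pics/crop_side0_280.png

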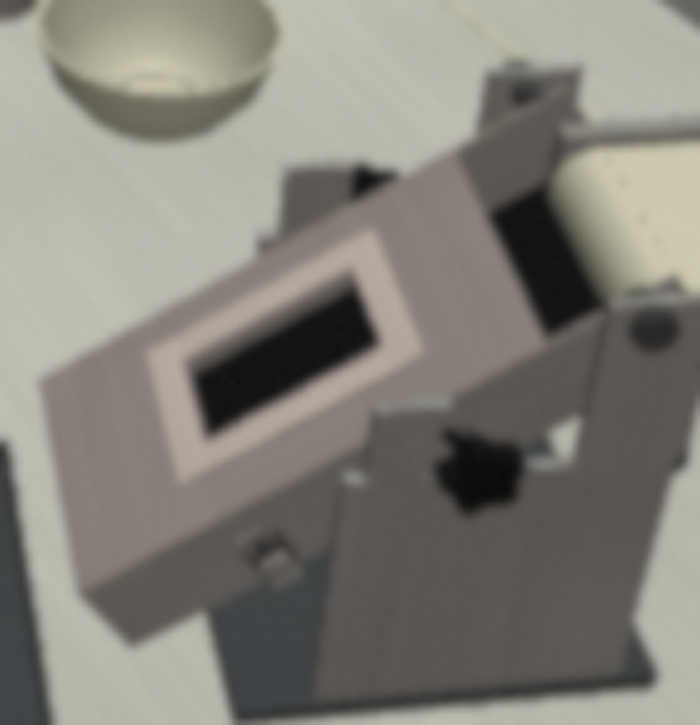

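The crops show the flange as a lighter pink ring in both views and the cover with its bow handle running to the lower right. I'll extract the corners by mask and contour.

```bash
cat > corners.py <<'E'
from h import *
def linefit_quad(mask):
    cs,_=cv2.findContours(mask,cv2.RETR_EXTERNAL,cv2.CHAIN_APPROX_NONE)
    c=max(cs,key=cv2.contourArea); hull=cv2.convexHull(c)
    for e in np.arange(0.01,0.15,0.005):
        q=cv2.approxPolyDP(hull,e*cv2.arcLength(hull,True),True)
        if len(q)<=4: break
    q=q[:,0].astype(float); pts=c[:,0].astype(float)
    L=[]
    for i in range(len(q)):
        a,b=q[i],q[(i+1)%len(q)];d=(b-a)/np.linalg.norm(b-a);n=np.array([-d[1],d[0]])
        t=(pts-a)@d;h=abs((pts-a)@n);m=(t>.12*np.linalg.norm(b-a))&(t<.88*np.linalg.norm(b-a))&(h<2.5)
        vx,vy,x,y=cv2.fitLine(pts[m].astype(np.float32),cv2.DIST_HUBER,0,.01,.01).ravel(); L.append((x,y,vx,vy))
    # push lines out half px
    ctr=q.mean(0);out=[];LL=[]
    for x,y,vx,vy in L:
        n=np.array([-vy,vx]); 
        if n@(np.array([x,y])-ctr)<0:n=-n
        LL.append((n,n@np.array([x,y])+0.5))
    for i in range(len(LL)):
        A=np.array([LL[i-1][0],LL[i][0]]);out.append(np.linalg.solve(A,[LL[i-1][1],LL[i][1]]))
    return np.array(out)
E
python3 - <<'E'
from corners import *
S=load("scene0");D=load("side0")
for s,pts in [(S,[(150,236),(158,222),(192,237),(170,207),(160,245)]),(D,[(314,278),(312,290),(360,258),(320,310),(300,320)])]:
    for u,v in pts: print((u,v),s["pixels"][v,u])
for n,s,roi in [("scene",S,(140,205,212,250)),("side",D,(300,372,240,302))]:
    u0,u1,v0,v1=roi
    hsv=cv2.cvtColor(s["pixels"],cv2.COLOR_RGB2HSV)
    print(hsv[[236,222,207,245],[150,158,170,160]] if n=="scene" else hsv[[278,290,310,320],[314,312,320,300]])
    g=s["pixels"][:,:,0].astype(int)
    sub=g[v0:v1,u0:u1].astype(np.uint8)
    cv2.imwrite("pics/r_%s.png"%n,cv2.resize(cv2.normalize(sub,None,0,255,cv2.NORM_MINMAX),None,fx=9,fy=9,interpolation=cv2.INTER_NEAREST))
E
```

```text
(150, 236) [90 81 78]
(158, 222) [91 80 77]
(192, 237) [90 81 76]
(170, 207) [47 48 48]
(160, 245) [90 79 75]
(314, 278) [179 168 158]
(312, 290) [135 127 121]
(360, 258) [150 141 133]
(320, 310) [92 87 83]
(300, 320) [93 88 83]
[[ 8 34 90]
 [ 6 39 91]
 [90  5 48]
 [ 8 42 90]]
[[ 14  30 179]
 [ 13  26 135]
 [ 13  25  92]
 [ 15  27  93]]
```

Run:
```python
from corners import *
S=load("scene0");D=load("side0")
# roof plane from depth for both views: points in the chute roof quad
for n,s,poly in [("scene",S,[(166,213),(208,217),(188,250),(136,246)]),("side",D,[(294,280),(368,236),(384,266),(300,315)])]:
    m=np.zeros((420,560),np.uint8);cv2.fillPoly(m,[np.array(poly)],1)
    P=cloud(s)[m>0];P=P[np.isfinite(P).all(1)]
    c=np.median(P,0);rng=np.random.default_rng(0);best=None
    for _ in range(500):
        a,b,d=P[rng.choice(len(P),3,False)];nn=np.cross(b-a,d-a);l=np.linalg.norm(nn)
        if l<1e-6: continue
        nn/=l;k=(abs((P-a)@nn)<.006).sum()
        if best is None or k>best[0]: best=(k,nn,a)
    In=P[abs((P-best[2])@best[1])<.006];c=In.mean(0);nn=np.linalg.svd(In-c)[2][2];nn*=np.sign(nn[2])
    print(n,len(P),len(In),c,nn,"slope",np.degrees(np.arccos(nn[2])),"dir",np.degrees(np.arctan2(-nn[1],-nn[0])),"std",((In-c)@nn).std())
```

```text
scene 1730 1440 [ 0.56786204 -0.3012022   0.16281722] [-0.521567    0.18623366  0.83263731] slope 33.62938569481341 dir -19.649901228479845 std 0.0021253398586864804
side 3186 2578 [ 0.55623264 -0.31484633  0.15805364] [-0.52390426  0.17924491  0.83270378] slope 33.622508394990035 dir -18.887507714419982 std 0.002201464669439172
```

```bash
cat > seat.py <<'E'
from corners import *
S=load("scene0");D=load("side0")
allc={}
for n,s,poly in [("scene",S,[(166,213),(208,217),(188,250),(136,246)]),("side",D,[(295,281),(370,235),(386,266),(302,315)])]:
    m=np.zeros((420,560),np.uint8);cv2.fillPoly(m,[np.array(poly)],255)
    g=cv2.cvtColor(s["pixels"],cv2.COLOR_RGB2GRAY)
    v=g[m>0];
    # three classes: dark hole, roof, flange
    crit=(3,50,.1);_,lab,ce=cv2.kmeans(v.astype(np.float32).reshape(-1,1),4 if 0 else 3,None,crit,5,cv2.KMEANS_PP_CENTERS)
    ce=np.sort(ce.ravel());th=(ce[1]+ce[2])/2;print(n,ce,th)
    mk=((g>th)&(m>0)).astype(np.uint8)*255
    nl,lb,st,_=cv2.connectedComponentsWithStats(mk);k=1+np.argmax(st[1:,4]);mk=(lb==k).astype(np.uint8)*255
    q=linefit_quad(mk);allc[n]=q;print(q.round(2).tolist())
    o=cv2.cvtColor(g,cv2.COLOR_GRAY2BGR);x0,y0=q.min(0).astype(int)-15
    o=cv2.resize(o[y0:y0+110,x0:x0+120],None,fx=6,fy=6)
    for p in q: cv2.circle(o,tuple(int(t) for t in ((p-[x0,y0]+.5)*6)),3,(0,0,255),-1)
    cv2.imwrite("pics/fl_%s.png"%n,o)
E
python3 seat.py
```

```text
scene [ 26.407257  82.05612  114.418655] 98.23739
[[197.36000061035156, 221.0800018310547], [183.72000122070312, 243.72999572753906], [147.44000244140625, 240.74000549316406], [164.6300048828125, 218.60000610351562]]
side [ 30.621183 127.04372  163.86945 ] 145.45657
[[354.0400085449219, 244.0500030517578], [365.0, 270.2900085449219], [315.25, 296.6000061035156], [308.7300109863281, 272.1199951171875]]
```

```bash
cat >> seat.py <<'E'
n0=np.array([-.5227,.1827,.8327]);n0/=np.linalg.norm(n0)
def order(n):
    q=allc[n]; s=S if n=="scene" else D
    c=np.array([.562,-.305,.163])
    X=np.array([onplane(s,*p,n0,c) for p in q]); return q,X
xh=np.array([0,0,1.])-n0*n0[2];xh/=np.linalg.norm(xh);yh=np.cross(n0,xh)
c0=np.array([.55,-.3,.16])
tri={}
for n in allc:
    q,X=order(n);C=X.mean(0)
    idx={}
    for p,x in zip(q,X): idx[(int(np.sign((x-C)@xh)),int(np.sign((x-C)@yh)))]=p
    tri[n]=idx
def mid(o1,d1,o2,d2):
    A=np.stack([d1,-d2],1);t=np.linalg.lstsq(A,o2-o1,rcond=None)[0]
    a=o1+d1*t[0];b=o2+d2*t[1];return (a+b)/2,np.linalg.norm(a-b)
X={}
for k in tri["scene"]:
    X[k],g=mid(*ray(S,*tri["scene"][k]),*ray(D,*tri["side"][k]));print(k,X[k].round(4),"gap",round(g,4))
C=np.mean(list(X.values()),0);print("center",C)
ex=((X[1,1]+X[1,-1])-(X[-1,1]+X[-1,-1]))/2;ey=((X[1,1]+X[-1,1])-(X[1,-1]+X[-1,-1]))/2
print("len",np.linalg.norm(ex),np.linalg.norm(ey),"slope",np.degrees(np.arcsin(ex[2]/np.linalg.norm(ex))),"yaw x",np.degrees(np.arctan2(ex[1],ex[0])),"yaw y",np.degrees(np.arctan2(ey[1],ey[0])),"ey z",ey[2])
# per-view on plane
for n,s in (("scene",S),("side",D)):
    Y={k:onplane(s,*tri[n][k],n0,C) for k in tri[n]}
    CC=np.mean(list(Y.values()),0);e=((Y[1,1]+Y[1,-1])-(Y[-1,1]+Y[-1,-1]))/2;f=((Y[1,1]+Y[-1,1])-(Y[1,-1]+Y[-1,-1]))/2
    print(n,CC.round(4),np.linalg.norm(e),np.linalg.norm(f),np.degrees(np.arctan2(e[1],e[0])),np.degrees(np.arctan2(f[1],f[0])))
# flange depth plane
for n,s in (("scene",S),("side",D)):
    P=cloud(s);g=np.array([(P-C)@n0]);
    loc=(P-C);a=loc@xh;b=loc@yh;d=loc@n0
    fl=(abs(a)<66)&(abs(a)<.064)&(abs(b)<.044)&((abs(a)>.053)|(abs(b)>.033))&(abs(d)<.02)
    rf=(abs(b)<.07)&(abs(a)<.09)&((abs(a)>.073)|(abs(b)>.053))&(abs(d)<.02)
    print(n,"flange d rel C",np.median(d[fl]),fl.sum(),"roof",np.median(d[rf]),rf.sum())
E
python3 seat.py
```

```text
scene [ 26.407257  82.05612  114.418655] 98.23739
[[197.36000061035156, 221.0800018310547], [183.72000122070312, 243.72999572753906], [147.44000244140625, 240.74000549316406], [164.6300048828125, 218.60000610351562]]
side [ 30.621183 127.04372  163.86945 ] 145.45657
[[354.0400085449219, 244.0500030517578], [365.0, 270.2900085449219], [315.25, 296.6000061035156], [308.7300109863281, 272.1199951171875]]
(-1, 1) [ 0.522  -0.2396  0.12  ] gap 0.0028
(1, 1) [ 0.6317 -0.2764  0.1999] gap 0.0056
(1, -1) [ 0.6003 -0.3664  0.1985] gap 0.003
(-1, -1) [ 0.4924 -0.327   0.1239] gap 0.0
center [ 0.56159319 -0.30235387  0.16059163]
len 0.13877575829036187 0.09382109362952502 slope 33.829249001242005 yaw x -19.316608912441378 yaw y 71.00317357124077 ey z -0.0012777885101395992
scene [ 0.5625 -0.3028  0.1613] 0.14298139054174624 0.09425637723910503 -19.557271264885742 70.41203004759582
side [ 0.5616 -0.3014  0.1604] 0.136837412912295 0.09296331469686582 -17.192919058565383 71.0100734670338
scene flange d rel C 0.0015001410971836092 254 roof -0.0024395951129502604 590
side flange d rel C 0.0010666356466597809 482 roof -0.0027848615712018757 1063
```

View pics/fl_scene.png

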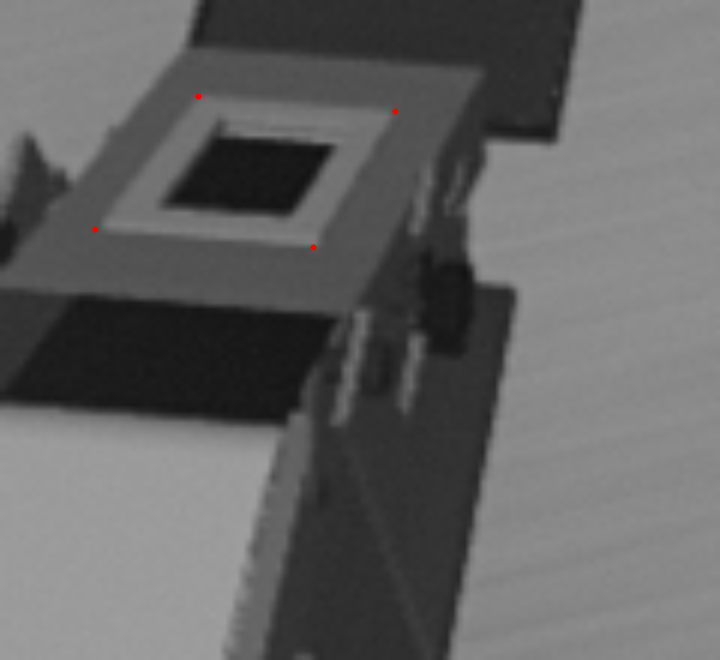

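View pics/fl_side.png

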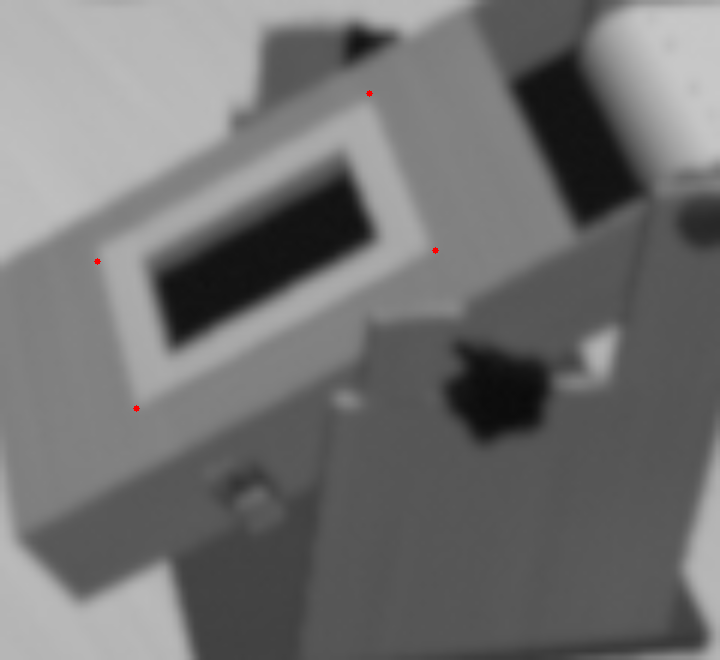

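The seat is consistent across views: about (0.5615, -0.302, 0.161), slope 33.7°, yaw -19.2°, flange 139x94 mm. Next is the cover.

```bash
cat > cov.py <<'E'
from corners import *
S=load("scene0");P=cloud(S)
g=S["pixels"].astype(int).sum(2)/3
u0,u1,v0,v1=345,405,162,215
sub=g[v0:v1,u0:u1];print("table",np.median(sub),)
th=(np.median(g[195:205,345:352])+np.median(g[185:192,362:366]))/2;print(th)
mk=np.zeros((420,560),np.uint8);mk[v0:v1,u0:u1]=(sub<th)*255
mk=cv2.morphologyEx(mk,cv2.MORPH_CLOSE,np.ones((3,3)))
nl,lb,st,_=cv2.connectedComponentsWithStats(mk);k=1+np.argmax(st[1:,4]);print(st[k])
mk=(lb==k).astype(np.uint8)*255
q=linefit_quad(mk);print(q)
X=np.array([onplane(S,*p,np.array([0,0,1.]),np.array([0,0,.004])) for p in q]);print(X,X.mean(0),[np.linalg.norm(X[i]-X[i-1]) for i in range(4)],[np.degrees(np.arctan2(*(X[i]-X[i-1])[[1,0]])) for i in range(4)])
# bar from depth
m=(P[...,2]>.036)&(P[...,2]<.06);m[:v0]=0;m[v1:]=0;m[:,:u0]=0;m[:,u1:]=0
B=P[m];print(m.sum(),B.mean(0),B.min(0),B.max(0))
vs,us=np.nonzero(m)
b=np.array([onplane(S,u,v,np.array([0,0,1.]),np.array([0,0,.046])) for u,v in zip(us,vs)])[:,:2]
r=cv2.minAreaRect(b.astype(np.float32)*1000);print("bar rect mm",r,b.mean(0))
o=cv2.resize(S["pixels"][v0:v1,u0:u1,::-1],None,fx=10,fy=10)
for p in q: cv2.circle(o,tuple(int(t) for t in ((p-[u0,v0]+.5)*10)),3,(0,0,255),-1)
for u,v in zip(us,vs): cv2.circle(o,(int((u-u0+.5)*10),int((v-v0+.5)*10)),2,(0,255,0),-1)
cv2.imwrite("pics/cov.png",o)
E
python3 cov.py
```

```text
table 134.66666666666666
119.16666666666666
[354 169  44  40 990]
[[377.30554 168.66588]
 [398.13297 200.43211]
 [371.0273  208.74144]
 [352.96133 177.2319 ]]
[[0.38452561 0.37572458 0.004     ]
 [0.52406422 0.39323797 0.004     ]
 [0.53296427 0.29762164 0.004     ]
 [0.39887314 0.28416987 0.004     ]] [0.46010681 0.33768851 0.004     ] [np.float64(0.09267209069248525), np.float64(0.14063336226836542), np.float64(0.09602965287942825), np.float64(0.13476417203826305)] [np.float64(98.90637889243905), np.float64(7.153746391660994), np.float64(-84.68218174345975), np.float64(-174.2713615934209)]
131 [0.46440494 0.33682078 0.04594652] [0.41498472 0.32595473 0.0360451 ] [0.50911293 0.34765857 0.05449502]
bar rect mm ((463.7625732421875, 336.14239501953125), (99.78301239013672, 18.766260147094727), 4.818935871124268) [0.4644255  0.33680743]
```

View pics/cov.png

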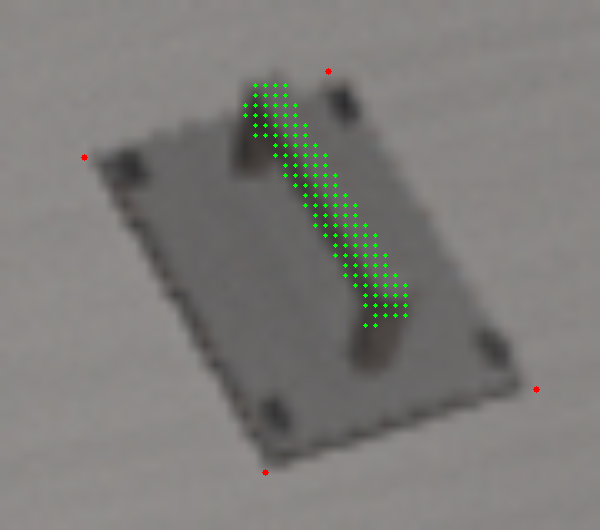

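```bash
cat > pose.py <<'E'
from bench import robot
import numpy as np,sys
from scipy.spatial.transform import Rotation as Ro
def show():
    o=robot.get_obs();R=Ro.from_euler("xyz",o["ee_rot"]).as_matrix()
    print("t",round(o["time"],2),"tcp",o["tool_pos"].round(4),"w",round(o["width"],4),"F",o["wrist_force"].round(1),"T",o["wrist_torque"].round(2))
    print("tool x",R[:,0].round(3),"y az",np.degrees(np.arctan2(R[1,1],R[0,1])).round(2),"z az",np.degrees(np.arctan2(R[1,2],R[0,2])).round(2),"j",o["joint_positions"].round(2))
    return o,R
def to(target,yaz=None,R=None,o=None):
    if o is None:o,R=show()
    d=R.T@(np.array(target)-o["tool_pos"]);print("shift frac (current axes)",(d/.25).round(3), "world d",(np.array(target)-o["tool_pos"]).round(4))
    if yaz is not None:
        a=np.degrees(np.arctan2(R[1,1],R[0,1]))
        da=(yaz-a+90)%180-90
        # tool x points down: +turn about x reduces azimuth
        t=-da*-np.sign(R[2,0])*1
        print("turn deg about tool x",(da*np.sign(R[2,0])).round(2),"frac",(da*np.sign(R[2,0])/360).round(4))
        for nm,ya in (("minor",da),):
            Rn=Ro.from_rotvec([0,0,np.radians(da)]).as_matrix()@R
            print("after-turn shift frac",(Rn.T@(np.array(target)-o["tool_pos"])/.25).round(3))
E
python3 -c "
from pose import *
to([.4635,.337,.15],95.5)"
```

```text
t 0.15 tcp [ 0.1676 -0.5234  0.2046] w 0.0942 F [-0.6 -1.1  0.2] T [-0.   -0.02  0.01]
tool x [-0.     0.002 -1.   ] y az -72.25 z az -162.25 j [-1.36  0.09  1.37  0.    1.68 -0.1 ]
shift frac (current axes) [ 0.224 -2.916 -2.177] world d [ 0.2959  0.8604 -0.0546]
turn deg about tool x 12.25 frac 0.034
after-turn shift frac [ 0.224 -3.312 -1.508]
```

Request:
{"api": "drive_tool", "payload": {"commands": [[[0,0,0,0.017],[0,0,0,0.017],[0,-0.18,-0.082,0],[0,-0.18,-0.082,0],[0,-0.18,-0.082,0],[0,-0.18,-0.082,0],[0,-0.18,-0.082,0],[0,-0.18,-0.082,0],[0,-0.18,-0.082,0],[0,-0.18,-0.082,0],[0,-0.18,-0.082,0],[0,-0.18,-0.082,0],[0,-0.18,-0.082,0],[0,-0.18,-0.082,0],[0,-0.18,-0.082,0],[0,-0.18,-0.082,0],[0,-0.18,-0.082,0],[0,-0.18,-0.082,0],[0,-0.18,-0.082,0],[0,-0.18,-0.082,0]]], "grip": 1}}

```text
time: 2.15
tool_pos: [0.4572, 0.32, 0.2049]
ee_rot: [0.911, 1.57, -2.134]
wrist_force: [0.5, -0.7, 0.6]
width: 0.0939
```

```bash
python3 -c "
from pose import *
from bench import imaging
import cv2
to([.4635,.337,.12],95.5)
s=imaging.snapshot('wrist');np.savez('pics/wrist1.npz',**s);cv2.imwrite('pics/wrist1.png',s['pixels'][:,:,::-1])
print(s['extrinsics'])
"
```

```text
t 2.15 tcp [0.4572 0.32   0.2049] w 0.0939 F [ 0.5 -0.7  0.6] T [-0.04  0.   -0.02]
tool x [-0.    -0.001 -1.   ] y az -84.45 z az -174.45 j [ 0.51  0.11  1.35 -0.    1.68  1.98]
shift frac (current axes) [ 0.34  -0.066 -0.032] world d [ 0.0063  0.017  -0.0849]
turn deg about tool x 0.05 frac 0.0001
after-turn shift frac [ 0.34  -0.066 -0.032]
[[ 0.09881233 -0.99510514  0.00136935  0.27288652]
 [ 0.9668214   0.09567786 -0.23685887 -0.44756228]
 [ 0.23556846  0.0247285   0.9715431  -0.50496773]
 [ 0.          0.          0.          1.        ]]
```

View pics/wrist1.png

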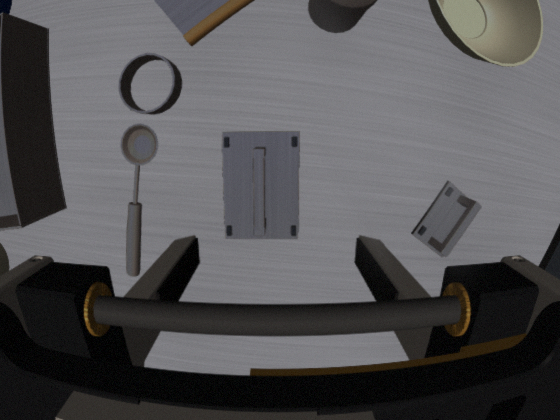

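The wrist view shows the cover at (260,185), square to the jaws. The bar runs from (260,147) to (260,235), and the spoon and small cover are well clear.

```bash
cat >> h.py <<'E'
def fray(s,u,v):
    K=s["mtx"];E=s["extrinsics"];x=(u-K[0,2])/K[0,0];y=(v-K[1,2])/K[1,1];th=np.hypot(x,y);k=np.sin(th)/th if th>0 else 1
    d=np.array([x*k,-y*k,-np.cos(th)])@E[:3,:3]
    return -E[:3,3]@E[:3,:3],d
def fz(s,u,v,z):
    o,d=fray(s,u,v);return o+d*(z-o[2])/d[2]
E
python3 - <<'E'
from corners import *
s=load("wrist1")
print(fz(s,276,250,0))
g=cv2.cvtColor(s["pixels"],cv2.COLOR_RGB2GRAY)
cv2.imwrite("pics/w1c.png",cv2.resize(s["pixels"][120:250,210:312,::-1],None,fx=6,fy=4.5*6/4.5,interpolation=cv2.INTER_CUBIC)[:600*1])
# plate corners by mask
mk=np.zeros((420,560),np.uint8);t=np.median(g[150:220,305:330]);p=np.median(g[150:220,230:248]);print(t,p)
mk[120:250,212:312]=(g[120:250,212:312]<(t+p)/2)*255
mk=cv2.morphologyEx(mk,cv2.MORPH_OPEN,np.ones((3,3)))
nl,lb,st,_=cv2.connectedComponentsWithStats(mk);k=1+np.argmax(st[1:,4]);mk=(lb==k).astype(np.uint8)*255
q=linefit_quad(mk);print(q)
X=np.array([fz(s,*c,.006) for c in q]);print(X.round(4),X.mean(0),[np.linalg.norm(X[i]-X[i-1]).round(4) for i in range(4)],[np.degrees(np.arctan2(*(X[i]-X[i-1])[[1,0]])).round(1) for i in range(4)])
E
```

```text
[0.37968475 0.3129091  0.        ]
127.0 89.0
[[299.79742 130.5    ]
 [297.84915 238.5    ]
 [224.13525 238.5    ]
 [221.04585 130.5    ]]
[[0.5294 0.3001 0.006 ]
 [0.3996 0.2879 0.006 ]
 [0.3903 0.3785 0.006 ]
 [0.5212 0.3911 0.006 ]] [0.46012166 0.33938491 0.006     ] [np.float64(0.0913), np.float64(0.1304), np.float64(0.091), np.float64(0.1314)] [np.float64(-84.8), np.float64(-174.6), np.float64(95.8), np.float64(5.5)]
```

View pics/w1c.png

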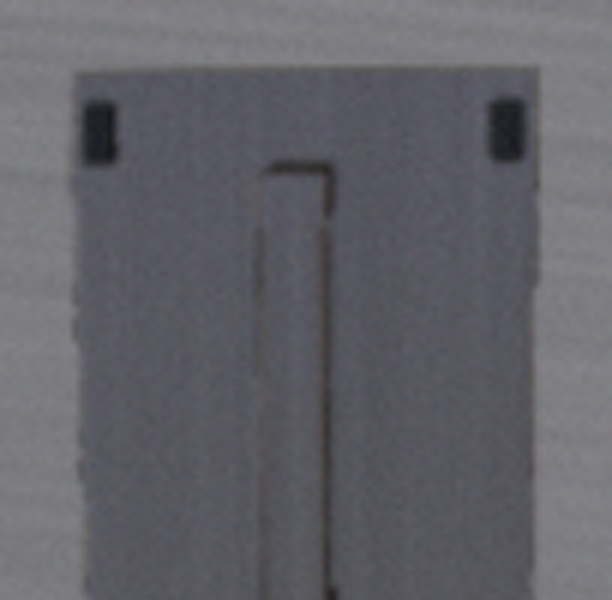

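Request:
{"api": "drive_tool", "payload": {"commands": [[[0,-0.074,-0.018,0],[0.12,0,0,0],[0.12,0,0,0],[0.12,0,0,0],[0.12,0,0,0],[0.12,0,0,0],[0.06,0,0,0],[0.04,0,0,0],[0.028,0,0,0],[0,0,0,0]]]}}

```text
time: 3.2
tool_pos: [0.46, 0.3367, 0.0234]
ee_rot: [1.377, 1.571, -1.668]
wrist_force: [-0.1, -0.1, -0.2]
width: 0.094
```

```bash
python3 -c "
from pose import *
from bench import imaging
import cv2
to([.460,.339,.023],95.3)
s=imaging.snapshot('wrist');np.savez('pics/wrist2.npz',**s);cv2.imwrite('pics/wrist2.png',s['pixels'][:,:,::-1])
"
```

```text
t 3.2 tcp [0.46   0.3367 0.0234] w 0.094 F [-0.1 -0.1 -0.2] T [-0.02  0.08  0.01]
tool x [-0. -0. -1.] y az -84.49 z az -174.49 j [ 0.53  0.24  1.57 -0.    1.33  2.01]
shift frac (current axes) [ 0.002 -0.009 -0.001] world d [-0.      0.0023 -0.0004]
turn deg about tool x 0.21 frac 0.0006
after-turn shift frac [ 0.002 -0.009 -0.001]
```

View pics/wrist2.png

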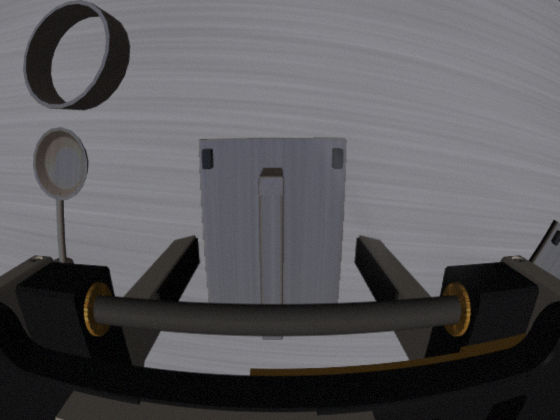

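The bar at column 271 is about 2 mm off the finger midline at 277. I'll shift 2 mm and close.

Request:
{"api": "drive_tool", "payload": {"commands": [[[0.002,-0.009,0,0],[0,0,0,0]]]}}

```text
time: 3.45
tool_pos: [0.4604, 0.3397, 0.0242]
ee_rot: [-2.667, 1.568, 0.571]
wrist_force: [0.3, -0.1, 0.4]
width: 0.0941
```

Request:
{"api": "drive_tool", "payload": {"commands": [[[0,0,0,0],[0,0,0,0],[0,0,0,0],[0,0,0,0],[0,0,0,0],[0,0,0,0],[0,0,0,0],[0,0,0,0]]], "grip": 0}}

```text
time: 4.25
tool_pos: [0.4597, 0.3389, 0.0229]
ee_rot: [1.276, 1.571, -1.77]
wrist_force: [-0.8, 0.8, 0.8]
width: 0.0336
```

Request:
{"api": "drive_tool", "payload": {"commands": [[[0,0,0,0],[0,0,0,0],[0,0,0,0],[0,0,0,0],[0,0,0,0],[0,0,0,0]]]}}

```text
time: 4.85
tool_pos: [0.4597, 0.3391, 0.023]
ee_rot: [-2.064, 1.571, 1.174]
wrist_force: [0.0, 0.9, 0.2]
width: 0.0117
```

Gripped at 11.7 mm, which matches the 12 mm bar. I'll lift and yaw toward the chute heading.

Request:
{"api": "drive_tool", "payload": {"commands": [[[-0.02,0,0,0],[-0.04,0,0,0],[-0.08,0,0,0],[-0.1,0,0,0],[-0.1,0,0,0],[-0.1,0,0,0.0137],[-0.1,0,0,0.0137],[-0.1,0,0,0.0137],[-0.1,0,0,0.0137],[-0.1,0,0,0.0137],[-0.1,0,0,0],[-0.05,0,0,0],[0,0,0,0],[0,0,0,0]]]}}

```text
time: 6.25
tool_pos: [0.4593, 0.3387, 0.2693]
ee_rot: [0.933, 1.569, -2.542]
wrist_force: [-0.2, 0.2, -4.8]
width: 0.0116
```

```bash
python3 -c "
from pose import *
from bench import imaging
import cv2
to([.5507,-.2984,.27],70.8)
for n in ('wrist','side'):
  s=imaging.snapshot(n);np.savez('pics/%s3.npz'%n,**s);cv2.imwrite('pics/%s3.png'%n,s['pixels'][:,:,::-1])
"
```

```text
t 6.25 tcp [0.4593 0.3387 0.2693] w 0.0116 F [-0.2  0.2 -4.8] T [ 0.01  0.07 -0.  ]
tool x [-0.002 -0.001 -1.   ] y az -109.15 z az 160.85 j [ 0.54  0.13  1.2  -0.    1.82  2.44]
shift frac (current axes) [-1.000e-03  2.288e+00 -1.181e+00] world d [ 0.0914 -0.6371  0.0007]
turn deg about tool x 0.05 frac 0.0001
after-turn shift frac [-1.000e-03  2.286e+00 -1.183e+00]
```

View pics/wrist3.png

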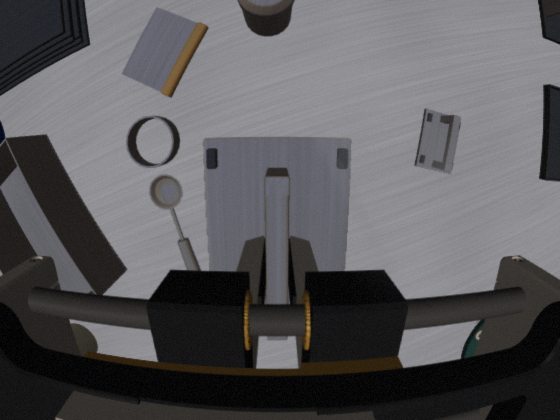

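View pics/side3.png

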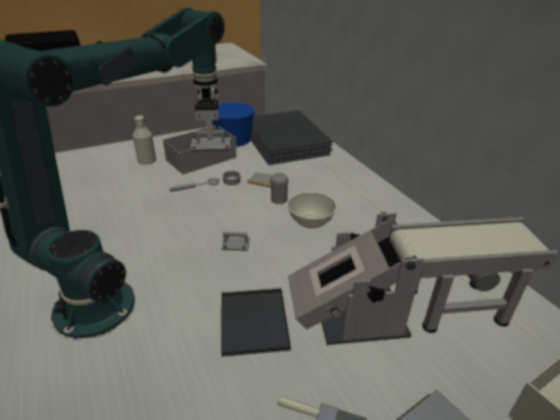

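The cover is held level and centred. I'll traverse to above the flange.

Request:
{"api": "drive_tool", "payload": {"commands": [[[0,0.07,-0.037,0],[0,0.143,-0.074,0],[0,0.143,-0.074,0],[0,0.143,-0.074,0],[0,0.143,-0.074,0],[0,0.143,-0.074,0],[0,0.143,-0.074,0],[0,0.143,-0.074,0],[0,0.143,-0.074,0],[0,0.143,-0.074,0],[0,0.143,-0.074,0],[0,0.143,-0.074,0],[0,0.143,-0.074,0],[0,0.143,-0.074,0],[0,0.143,-0.074,0],[0,0.143,-0.074,0],[0,0.07,-0.037,0],[0,0,0,0],[0,0,0,0]]]}}

```text
time: 8.25
tool_pos: [0.5514, -0.2975, 0.2684]
ee_rot: [-0.409, 1.567, 2.398]
wrist_force: [-0.5, 1.2, -4.6]
width: 0.0116
```

```bash
python3 -c "
from pose import *
from bench import imaging
import cv2
to([.5507,-.2984,.27],70.8)
for n in ('wrist','side','scene'):
  s=imaging.snapshot(n);np.savez('pics/%s4.npz'%n,**s);cv2.imwrite('pics/%s4.png'%n,s['pixels'][:,:,::-1])
s=np.radians(33.7)
for ph in (33.7,28,22,16,10,5,0):
  p=np.radians(ph);a=.065-.065*np.cos(p)+.042*np.sin(p);b=.065*np.sin(p)+.042*np.cos(p)
  u=a*np.cos(s)-b*np.sin(s);z=a*np.sin(s)+b*np.cos(s)
  az=np.radians(-19.2)
  print(ph,'u',u.round(4),'z',z.round(4),'TCP',(np.array([.561,-.302,.1615-.019])+[u*np.cos(az),u*np.sin(az),z]).round(4))
"
```

```text
t 8.25 tcp [ 0.5514 -0.2975  0.2684] w 0.0116 F [-0.5  1.2 -4.6] T [0.17 0.02 0.06]
tool x [-0.003  0.003 -1.   ] y az -109.19 z az 160.82 j [-0.59  0.26  1.04  0.    1.84  1.32]
shift frac (current axes) [-0.006  0.004  0.002] world d [-0.0007 -0.0009  0.0016]
turn deg about tool x 0.01 frac 0.0
after-turn shift frac [-0.006  0.004  0.002]
33.7 u -0.0109 z 0.0781 TCP [ 0.5507 -0.2984  0.2206]
28 u -0.0148 z 0.0714 TCP [ 0.547  -0.2971  0.2139]
22 u -0.0181 z 0.064 TCP [ 0.5439 -0.2961  0.2065]
16 u -0.0206 z 0.0563 TCP [ 0.5415 -0.2952  0.1988]
10 u -0.0223 z 0.0484 TCP [ 0.5399 -0.2947  0.1909]
5 u -0.0231 z 0.0417 TCP [ 0.5392 -0.2944  0.1842]
0 u -0.0233 z 0.0349 TCP [ 0.539  -0.2943  0.1774]
```

View pics/wrist4.png

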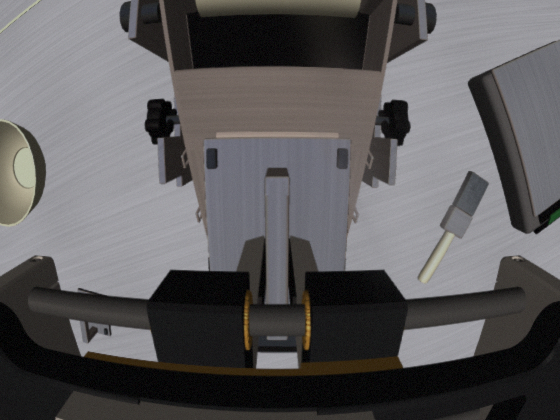

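View pics/side4.png

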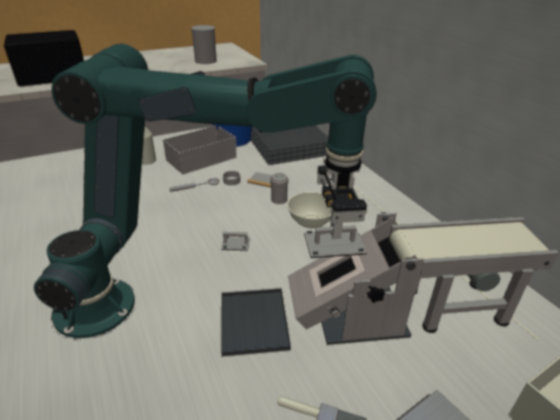

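The wrist view shows the flange's top edge at columns 217 to 338, row 134, just beyond the cover's far edge and centred on it. I'll use it as a third check on the seat.

Run:
```python
from h import *
s=load("wrist4")
cv2.imwrite("pics/w4c.png",cv2.resize(s["pixels"][115:165,190:365,::-1],None,fx=4.5,fy=4.5,interpolation=cv2.INTER_CUBIC))
C=np.array([.561,-.302,.1615]);az=np.radians(-19.2);sl=np.radians(33.7);u=np.array([np.cos(az),np.sin(az),0]);v=np.array([-np.sin(az),np.cos(az),0])
for p in [(217,134),(337,134)]:
    X=fz(s,*p,C[2]+.067*np.sin(sl));d=X-C;print(X.round(4),"along slope-horizontal",d@u,"expected",.067*np.cos(sl),"y",d@v)
for p in [(204,139),(351,139)]:
    X=fz(s,*p,.2684+.019-.035);d=X-C;print("cover far corner u",d@u,"v",d@v)
```

```text
[ 0.6295 -0.2763  0.1987] along slope-horizontal 0.056206708699952874 expected 0.05574092618274233 y 0.046799142693283426
[ 0.5994 -0.3632  0.1987] along slope-horizontal 0.05644425079348532 expected 0.05574092618274233 y -0.04518453098386149
cover far corner u 0.053747769354003765 v 0.0449385261035781
cover far corner u 0.05399900054735198 v -0.04403013531982873
```

View pics/w4c.png

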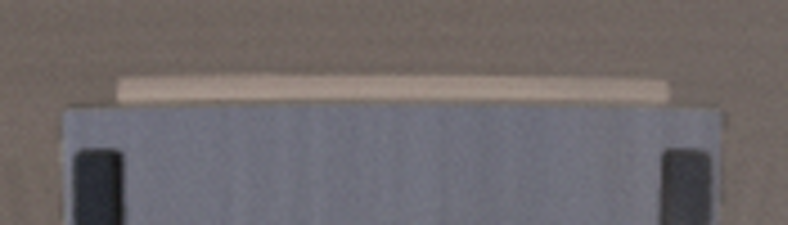

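The third view agrees with the seat to within 1 mm. I'll descend to first contact.

Request:
{"api": "drive_tool", "payload": {"commands": [[[0.04,0,0,0],[0.04,0,0,0],[0.04,0,0,0],[0.04,0,0,0],[0.012,0,0,0],[0.006,0,0,0],[0,0,0,0]]]}}

```text
time: 9.1
tool_pos: [0.5519, -0.2979, 0.2259]
ee_rot: [2.202, 1.571, -1.274]
wrist_force: [-1.3, -0.1, -4.7]
width: 0.0118
```

Request:
{"api": "drive_tool", "payload": {"commands": [[[0.008,0,0,0],[0.008,0.0,0.002,0],[0,0,0,0],[0,0,0,0]]]}}

```text
time: 9.5
tool_pos: [0.5514, -0.2977, 0.222]
ee_rot: [2.237, 1.571, -1.238]
wrist_force: [-0.1, -0.9, -5.0]
width: 0.0117
```

Request:
{"api": "drive_tool", "payload": {"commands": [[[0.008,0,0.003,0],[0.01,0,0.005,0],[0.012,0,0.006,0],[0,0,0,0],[0,0,0,0]]]}}

```text
time: 10.0
tool_pos: [0.5479, -0.2964, 0.2151]
ee_rot: [2.574, 1.57, -0.902]
wrist_force: [-1.0, 1.4, 0.2]
width: 0.0116
```

Contact made: the vertical force went from -4.8 to +0.2 N. I'll check that the cover is pivoting.

Request:
{"api": "drive_tool", "payload": {"commands": [[[0.014,0,0.006,0],[0.014,0,0.006,0],[0.015,0,0.005,0],[0,0,0,0]]]}}

```text
time: 10.4
tool_pos: [0.5433, -0.2948, 0.2025]
ee_rot: [-0.106, 1.568, 2.701]
wrist_force: [-3.7, 2.3, -0.3]
width: 0.0112
```

```bash
python3 -c "
from pose import *
from bench import imaging
import cv2
show()
for n in ('side','wrist'):
  s=imaging.snapshot(n);np.savez('pics/%s5.npz'%n,**s)
  c=s['pixels'][:,:,::-1]
  if n=='side': c=cv2.resize(c[160:340,260:440],None,fx=3.3,fy=3.3,interpolation=cv2.INTER_CUBIC)
  cv2.imwrite('pics/%s5.png'%n,c)
"
```

```text
t 10.4 tcp [ 0.5433 -0.2948  0.2025] w 0.0112 F [-3.7  2.3 -0.3] T [ 0.22  0.41 -0.05]
tool x [-0.002  0.001 -1.   ] y az -109.16 z az 160.84 j [-0.59  0.24  1.2  -0.    1.7   1.32]
```

View pics/side5.png

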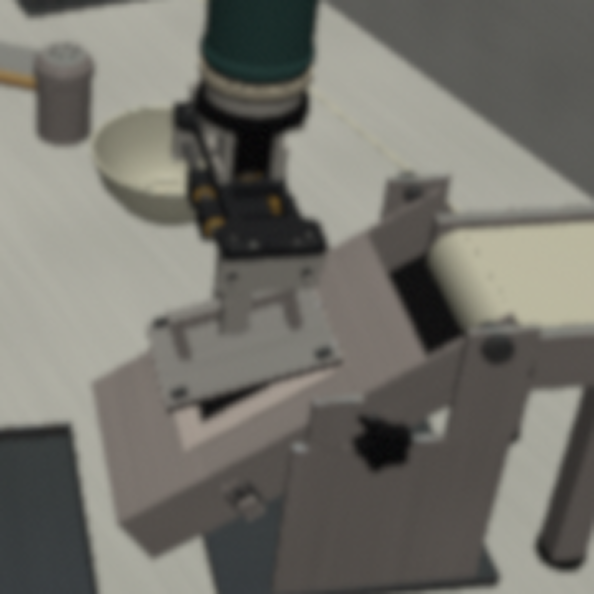

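View pics/wrist5.png

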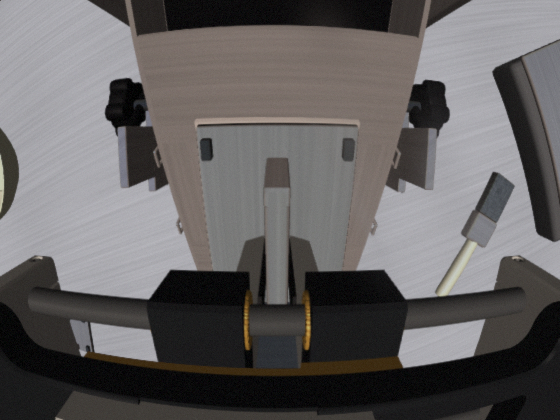

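The cover is pivoting as planned, with about half the tilt taken up, and its far edge is aligned with the flange rim. I'll continue along the arc.

Request:
{"api": "drive_tool", "payload": {"commands": [[[0.015,0,0.005,0],[0.016,0,0.004,0],[0.016,0,0.004,0],[0.014,0,0.002,0],[0.012,0,0.002,0],[0,0,0,0],[0,0,0,0]]]}}

```text
time: 11.2
tool_pos: [0.5404, -0.2938, 0.1851]
ee_rot: [2.98, 1.57, -0.496]
wrist_force: [-0.1, 0.3, -2.5]
width: 0.0117
```

Request:
{"api": "drive_tool", "payload": {"commands": [[[0.01,0,0.002,0],[0.01,0,0.002,0],[0.006,0,0.001,0],[0.004,0,0,0],[0,0,0,0],[0,0,0,0]]]}}

```text
time: 11.8
tool_pos: [0.5389, -0.2934, 0.178]
ee_rot: [2.388, 1.571, -1.088]
wrist_force: [-0.7, 0.4, -1.0]
width: 0.012
```

```bash
python3 -c "
from pose import *
from bench import imaging
import cv2
show()
for n in ('side','wrist'):
  s=imaging.snapshot(n);np.savez('pics/%s6.npz'%n,**s)
  c=s['pixels'][:,:,::-1]
  if n=='side': c=cv2.resize(c[220:340,280:400],None,fx=5,fy=5,interpolation=cv2.INTER_CUBIC)
  cv2.imwrite('pics/%s6.png'%n,c)
"
```

```text
t 11.8 tcp [ 0.5389 -0.2934  0.178 ] w 0.012 F [-0.7  0.4 -1. ] T [-0.03 -0.14  0.07]
tool x [ 0. -0. -1.] y az -109.16 z az 160.84 j [-0.59  0.24  1.26 -0.    1.65  1.31]
```

View pics/side6.png

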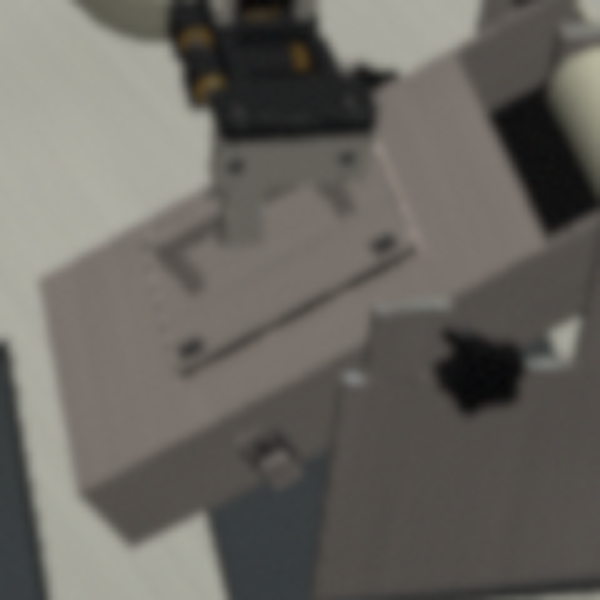

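View pics/wrist6.png

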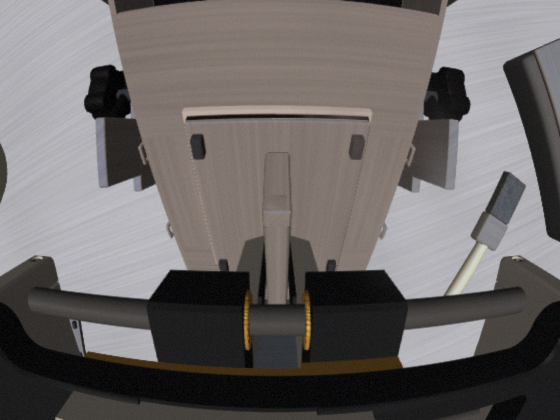

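```bash
cat > chk.py <<'E'
from h import *
import sys
n=sys.argv[1]
s=load(n)
C=np.array([.561,-.302,.1615]);az=np.radians(-19.2);sl=np.radians(33.7)
ex=np.array([np.cos(az)*np.cos(sl),np.sin(az)*np.cos(sl),np.sin(sl)]);ey=np.array([-np.sin(az),np.cos(az),0]);ez=np.cross(ex,ey)
def pl(p,h):
    o,d=fray(s,*p);X=o+d*(ez@(C+ez*h-o))/(ez@d);return ((X-C)@ex*1000).round(1),((X-C)@ey*1000).round(1)
c=s["pixels"][95:170,170:385,::-1];cv2.imwrite("pics/%s_c.png"%n,cv2.resize(c,None,fx=3.7,fy=3.7,interpolation=cv2.INTER_CUBIC))
g=s["pixels"].astype(int).sum(2)
for u in (205,277,350): print(u,g[102:126,u].tolist())
for a in sys.argv[2:]:
    u,v,h=map(float,a.split(","));print(a,pl((u,v),h/1000))
E
python3 chk.py wrist6 184,111,0 371,111,0 277,109,0 277,119,7 188,120,7 367,120,7
```

```text
205 [362, 355, 349, 349, 393, 473, 470, 482, 496, 507, 525, 525, 491, 281, 92, 51, 77, 226, 325, 354, 395, 395, 365, 361]
277 [366, 347, 355, 428, 477, 470, 480, 497, 510, 507, 499, 423, 212, 76, 39, 114, 345, 344, 359, 388, 377, 356, 361, 359]
350 [374, 368, 371, 362, 359, 397, 448, 462, 454, 470, 474, 472, 453, 360, 199, 178, 187, 276, 342, 357, 391, 386, 376, 379]
184,111,0 (np.float64(66.9), np.float64(46.7))
371,111,0 (np.float64(67.3), np.float64(-45.8))
277,109,0 (np.float64(66.7), np.float64(0.7))
277,119,7 (np.float64(65.2), np.float64(0.7))
188,120,7 (np.float64(65.7), np.float64(43.3))
367,120,7 (np.float64(66.1), np.float64(-42.3))
```

View pics/wrist6_c.png

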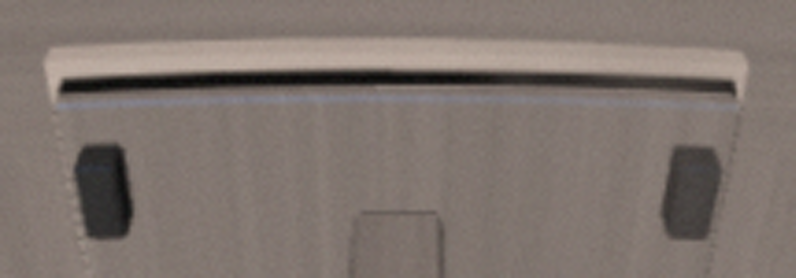

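The fit reads centred, with the cover's far edge at about +65 mm against the flange's +67 mm. Now I'll press along the flange normal in small steps.

Request:
{"api": "drive_tool", "payload": {"commands": [[[0.0035,0,-0.0022,0],[0.0035,0,-0.0022,0],[0,0,0,0],[0,0,0,0],[0,0,0,0]]]}}

```text
time: 12.4
tool_pos: [0.5389, -0.2934, 0.1776]
ee_rot: [0.288, 1.569, 3.095]
wrist_force: [-5.3, 2.7, 5.8]
width: 0.0114
```

Request:
{"api": "drive_tool", "payload": {"commands": [[[0.003,0,-0.002,0],[0.002,0,-0.001,0],[0,0,0,0],[0,0,0,0],[0,0,0,0]]]}}

```text
time: 12.9
tool_pos: [0.539, -0.2934, 0.1776]
ee_rot: [0.305, 1.569, 3.112]
wrist_force: [-8.6, 4.2, 9.2]
width: 0.0115
```

```bash
python3 -c "
from pose import *
from bench import imaging
import cv2
o,R=show();n=np.array([-.524,.183,.833]);print('normal N',(o['wrist_force']+[0,0,4.7])@n)
for n in ('side','wrist','scene'):
  s=imaging.snapshot(n);np.savez('pics/%s7.npz'%n,**s)
  c=s['pixels'][:,:,::-1]
  if n=='side': c=cv2.resize(c[220:340,280:400],None,fx=5,fy=5,interpolation=cv2.INTER_CUBIC)
  cv2.imwrite('pics/%s7.png'%n,c)
"
python3 chk.py wrist7 184,111,0 371,111,0 277,109,0 277,119,7 188,120,7 367,120,7
```

```text
t 12.9 tcp [ 0.539  -0.2934  0.1776] w 0.0115 F [-8.6  4.2  9.2] T [ 0.55  1.18 -0.05]
tool x [-0.002  0.    -1.   ] y az -109.17 z az 160.83 j [-0.59  0.24  1.25 -0.    1.65  1.32]
normal N 16.827662104468114
205 [355, 348, 342, 352, 368, 471, 481, 482, 499, 515, 510, 516, 495, 270, 89, 44, 93, 256, 335, 360, 382, 396, 379, 364]
277 [349, 352, 352, 426, 473, 475, 485, 501, 515, 508, 504, 436, 220, 78, 57, 119, 322, 326, 364, 387, 379, 362, 352, 378]
350 [366, 367, 377, 356, 370, 392, 448, 449, 462, 459, 477, 473, 462, 366, 201, 169, 183, 244, 310, 352, 379, 400, 389, 379]
184,111,0 (np.float64(67.0), np.float64(46.5))
371,111,0 (np.float64(67.3), np.float64(-45.6))
277,109,0 (np.float64(66.7), np.float64(0.7))
277,119,7 (np.float64(65.3), np.float64(0.7))
188,120,7 (np.float64(65.8), np.float64(43.1))
367,120,7 (np.float64(66.2), np.float64(-42.1))
```

View pics/side7.png

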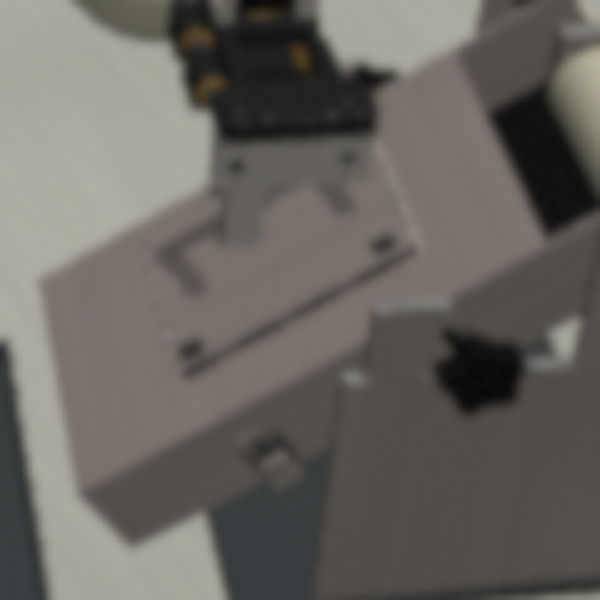

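View pics/wrist7_c.png

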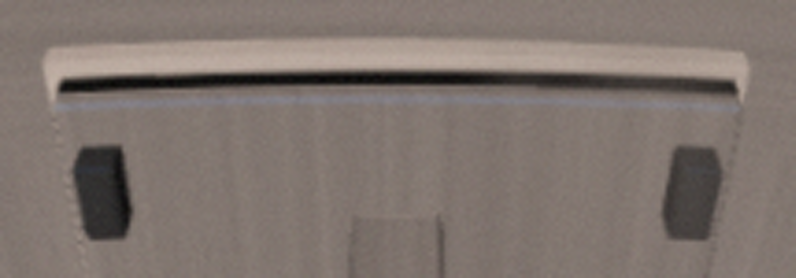

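```bash
cat > fit.py <<'E'
from h import *
import sys
C=np.array([.561,-.302,.1615]);az=np.radians(-19.2);sl=np.radians(33.7)
ex=np.array([np.cos(az)*np.cos(sl),np.sin(az)*np.cos(sl),np.sin(sl)]);ey=np.array([-np.sin(az),np.cos(az),0]);ez=np.cross(ex,ey)
for n in sys.argv[1:]:
    s=load(n);P=cloud(s)-C;a,b,d=P@ex,P@ey,P@ez
    m=(abs(b)<.042)&(abs(a)<.062)&(d>-.006)&(d<.018)
    A=np.stack([a[m],b[m],np.ones(m.sum())],1);w=np.ones(m.sum())
    for _ in range(15):
        k=np.linalg.lstsq(A*w[:,None],d[m]*w,rcond=None)[0];r=d[m]-A@k;w=1/np.maximum(abs(r),.001)
    # roof
    rf=(abs(b)<.07)&(a<.11)&(a>-.13)&((abs(a)>.075)|(abs(b)>.055))&(abs(d+.004)<.006)
    B=np.stack([a[rf],b[rf],np.ones(rf.sum())],1);q=np.linalg.lstsq(B,d[rf],rcond=None)[0]
    print(n,"cover n",m.sum(),"tilt deg",np.degrees(k[:2]).round(2),"h mm",(k[2]*1e3).round(2),"| roof",rf.sum(),np.degrees(q[:2]).round(2),(q[2]*1e3).round(2))
E
python3 fit.py side6 side7 scene7
```

```text
side6 cover n 835 tilt deg [-0.13 -0.25] h mm 7.41 | roof 1703 [-0.1  -0.19] -3.92
side7 cover n 833 tilt deg [-0.15 -0.35] h mm 7.05 | roof 1720 [-0.1  -0.15] -3.91
scene7 cover n 526 tilt deg [-0.21 -0.15] h mm 7.49 | roof 847 [-0.15 -0.12] -3.57
```

The tilt matches the chute roof to within 0.2°, the plate top is about 7 mm above the flange, and the normal push is about 17 N. I'll hold briefly to confirm it's steady.

Request:
{"api": "drive_tool", "payload": {"commands": [[[0.001,0,-0.001,0],[0,0,0,0],[0,0,0,0],[0,0,0,0],[0,0,0,0],[0,0,0,0],[0,0,0,0],[0,0,0,0]]]}}

```text
time: 13.85
tool_pos: [0.539, -0.2934, 0.1776]
ee_rot: [0.275, 1.568, 3.082]
wrist_force: [-8.8, 4.4, 9.8]
width: 0.0115
```

```bash
python3 -c "
from pose import *
from bench import imaging
o,R=show();n=np.array([-.524,.183,.833]);print('normal N',(o['wrist_force']+[0,0,4.7])@n, abs(o['qvel']).max())
for n in ('side',):
  s=imaging.snapshot(n);np.savez('pics/%s8.npz'%n,**s)
"; python3 fit.py side8
python3 - <<'E'
from h import *
# other things unchanged: compare scene before/after
a=load("scene0")["pixels"].astype(int);b=load("scene7")["pixels"].astype(int)
d=abs(a-b).sum(2)
for n,(u,v) in dict(small=(301,197),bowl=(330,268),dredger=(386,243),cutter=(431,205),scraper=(430,242),spoon=(420,172),brush=(100,230)).items(): print(n,d[v-14:v+15,u-14:u+15].mean().round(1),end="; ")
E
```

```text
t 13.85 tcp [ 0.539  -0.2934  0.1776] w 0.0115 F [-8.8  4.4  9.8] T [ 0.65  1.28 -0.  ]
tool x [-0.003  0.    -1.   ] y az -109.17 z az 160.83 j [-0.59  0.24  1.25 -0.    1.65  1.32]
normal N 17.51703212934282 0.0009001178494346051
side8 cover n 840 tilt deg [-0.23 -0.6 ] h mm 6.92 | roof 1721 [-0.12 -0.2 ] -3.94
small 37.0; bowl 44.7; dredger 35.8; cutter 36.9; scraper 34.8; spoon 42.8; brush 36.1;
```

```bash
python3 -c "
from bench import robot
print(robot.close_job())"
```

```text
the job is handed in; nothing more can be done
None
```

I put the larger cover on the clean-out flange and handed the job in at about 14 s, with the arm still holding and pressing it. The hand-in reports no verdict, so what follows rests on my own checks.

I gripped the handle bar (opening read 11.5–12 mm, bar 12 mm) and carried the cover over level. The tool can't tilt, so I rested the cover's far edge on the top of the flange. I then moved along an arc so the bar turned between the finger pads until the gasket lay flat, and pressed along the flange's normal.

Last checks:
- **Flush:** the cover's tilt matched the chute roof within about 0.4°. The plate top was about 7 mm above the flange plane, which is the cover's full thickness.
- **Centred:** it was within about 1 mm along the slope and about 0.5 mm across.
- **Square:** the cover's far edge was parallel to the flange edge to well under 1°.
- **Pressing force:** about 17.5 N along the normal, steady, with the arm at rest.
- **Chute:** the roof's height and slope stayed within about 0.4 mm and 0.3° of where I measured them at the start.

Weaker checks:
- **Finger force:** it isn't measured. The hold is inferred from the finger opening and the fixed grip force.
- **Cover outline:** it read about 86 mm wide instead of 90 mm in the wrist picture because its edges were blurred.
- **Other objects:** my before/after picture comparison was too noisy to measure small movements. It differed about equally at every bystander, and none looked moved in the pictures I viewed.

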